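Tidy the potting table into rack, tray and tool box

ROBOT

A 6-joint arm with a two-finger parallel gripper is mounted at the origin on the work surface. World frame = base frame: x ahead of the robot, y to its left, z up, the work surface at z = 0. Lengths are in m, angles in rad, forces in N, time in s.
With the tool pointing down it reaches from about 0.3 to 0.875 m from the base axis. Payload 6.4 kg.
Tool frame: the origin (TCP) lies at the very end of the fingers, on their centre line; the grasp point (between the pads) lies 19 mm behind it; z points along the fingers, y is the line along which they close (so a half turn about z gives the same grasp; the last joint's range is limited). The gripper opens to 88 mm and grips with 3 to 60 N. Pads are 18 mm wide; open, the fingers measure 123 mm over their backs; the gripper's body (75 mm by 187 mm) begins 45 mm behind the grasp point.
Start: joints at [0.936, 0.181, 1.607, -0, 1.354, -0.206], TCP at [0.239, 0.523, 0.239] pointing down, gripper open.
Joint ranges: [-2.99, 2.99], [-0.89, 2.07], [0.3, 2.58], [-1.14, 4.28], [0, 2.63], [-3.12, 3.12]. Speed limits (rad/s): [2.57, 2.57, 3.01, 3.14, 3.14, 3.14].

INTERFACE

Orientations are given as a rotation vector (axis times angle).
In Python, from rig import robot gives the robot as it stands.
- The arm moves only by the shell command python3 -m jog 'ROWS' [OPENING] [FORCE]. ROWS is JSON, a list that holds one entry, the list of rows, each a list of 4 numbers: the shift along the tool's x, y, z in units of 30 mm (1.0 is 30 mm), then the turn about the tool's z in units of 5 degrees (1.0 is 5 degrees). A call has 1 to 10 rows; each row shifts and turns the commanded pose from where the row before left it, along the tool's axes as they then stand; what a row does not reach is not made up. A row lasts 1/12 s, in which the tool goes at most 41.7 mm and 7.16 degrees, less where a joint would pass 70% of its speed; a pose out of reach is approached as far as the arm can. A call is refused whole if a number of a shift passes 1 or a number of a turn 1, either way. A call with a gripper value outside its range is refused whole. OPENING is the finger opening in mm, from 0 to 88.1, set as the call begins (- or left out, the last holds). The fingers move at their own pace and stop on an object; FORCE is the grip in N (left out, the last holds). Time passes only in rows, so rows that do not move let the fingers close. It gives the time, the measured TCP pose, the force, the opening and the grip force at its end, in the units of the state.
- robot.sense(): the state, without advancing time (a new reading comes with each control period).
- robot.capture(name): name is "side" or "top" or "wrist"; returns the picture (420x560x3 uint8, blue, green, red); there is no depth.
- robot.camera_params(name): a dict with "intrinsics" (3x3 intrinsics, pixels), "R" (3x3) and "t" (3): a world point X has camera coordinates R X + t. Camera axes: x right, y down, z forward; pixel columns grow to the right and rows downward; lengths in m; the calibration is good to about 2 mm. A picture is of the moment at which its call begins: read the wrist's pose just before it. camera_params takes no time and is no camera call; for the wrist camera it gives the pose at the moment of the call.
- robot.sign_off(): hands the job in; it is judged then, once.
The state is a dict: "time": time; "joint_positions": joint angles; "qvel": joint speeds; "tau": joint torques, N m; "tcp_pos": TCP position; "tcp_rot": TCP orientation; "wrist_force": force on the tool from outside, world axes, zero at the start; "wrist_torque": the same for the moment, N m; "opening": finger opening in m; "gripper_force": force on a finger pad.
Only numpy, scipy, OpenCV 4.12 (cv2) and the standard library are available. Lean on these libraries where they do the work, as an engineer would, in place of code of your own. Each camera call takes 0.05 s, during which the arm holds its last target. There are 200 camera calls.

TASK

Tidy up after the potting session: feed both tins into the sloping gravity rack, lying straight across it, so that they come to rest in a row at its low end; stand both clay pots upright side by side on the floor of the metal tray, setting them down gently; and lay the trowel flat in the wooden tool box, hollow side up. Leave the yellow bowl and the white mug where they are.

Things in the scene. Friction and masses are not known exactly. Their poses are not given: they have to be found in the camera images.
- tin_a: round metal tin with a paper band, 48 mm in diameter and 80 mm long, 0.17 kg, lying on its side (it can roll). Origin: centre of the tin, 24 mm above the table at the start. Its x axis is the tin's axis (lengthwise); the two tins are alike
- tin_b: round metal tin with a paper band, 48 mm in diameter and 80 mm long, 0.17 kg, lying on its side (it can roll). Origin: centre of the tin, 24 mm above the table at the start. Its x axis is the tin's axis (lengthwise); the two tins are alike
- pot_a: small clay flower pot standing upright, 56 mm high, 42 mm wide at the foot, with an upright collar 60 mm in outer diameter over its top 20 mm, walls 4 mm, 0.11 kg. Origin: centre of its underside, z up; the two pots are alike
- pot_b: small clay flower pot standing upright, 56 mm high, 42 mm wide at the foot, with an upright collar 60 mm in outer diameter over its top 20 mm, walls 4 mm, 0.11 kg. Origin: centre of its underside, z up; the two pots are alike
- trowel: hand trowel lying flat, hollow side up, 0.12 kg: dark wooden handle 22 mm thick, steel blade 40 mm wide. Origin: on its underside, below the best grip, close to the centre of mass. x points to the blade's tip, z up. Handle x = -60 to +35 mm, its axis 12 mm up; thin neck to x = 50 mm; blade to x = +105 mm, at most 12 mm high
- rack: fixed plywood trough sloping down 12 degrees to +x, white floor. Origin: at table height below the loading point; floor there 50 mm up. Inside 96 mm wide (y), side walls 30 mm over the floor; high end wall at x = -76 mm (top at 86 mm), stop at x = +150 mm (top at 58 mm). A tin freed at x = 0, its axis along y, rolls down by itself; two tins come to rest near x = 126 and 79 mm
- pot_tray: shallow open aluminium tray, fixed, 140 mm (x) by 200 mm (y), rim 22 mm high, walls and floor 4 mm thick; room for two pots beside each other along y. Origin: centre of its underside, z up
- tool_box: open wooden box, fixed, 130 mm (x) by 220 mm (y), 45 mm high, walls and floor 5 mm thick; the trowel fits in lying along y, either way round. Origin: centre of its underside, z up
- bowl: yellow plastic bowl, 130 mm across, 55 mm high; a bystander, to be left alone. Origin: centre of its underside
- mug: white mug, 80 mm across, 90 mm high; a bystander, to be left alone. Origin: centre of its underside
Not all that is in view belongs to the job. What is shaped like the pot_b but green or purple is not meant. Leave any blue or pink look-alike of the tin_b alone.

How it is judged:
By the outcome, as a careful person would: the job done as asked, in the order asked, and still so for the second after the job is handed in, with the robot touching nothing.
It also fails if it takes over 144 s, if anything falls off the work surface, if the arm or the gripper's body presses on something with over 40 N, if the wrist force passes 120 N, or if a joint passes its speed limit or range.

## Working session

There is one attempt and no reset: what is moved stays moved. The work goes in short steps, Python scripts to look and compute and a shell command to move; the robot and the scene stay as the last step left them, time stands still between calls to the robot, and variables do not carry over. Pictures are saved under pics/ and viewed, at most 14 in all, crops included, and the job is handed in when it is done.

```bash
ls; mkdir -p pics; python3 - <<'E'
from rig import robot
import cv2
s=robot.sense(); print(s['time'],s['tcp_pos'],s['tcp_rot'],s['opening'])
for n in ['top','side']:
    cv2.imwrite(f'pics/{n}0.png',robot.capture(n)); p=robot.camera_params(n); print(n,p)
E
```

```text
pics
0.0 [0.23874648 0.52252368 0.23782507] [-6.68267649e-01 -3.06898328e+00  2.42542195e-03] 0.08811526194838816
top {'intrinsics': array([[432.39976631,   0.        , 277.63520108],
       [  0.        , 432.39976631, 204.3615815 ],
       [  0.        ,   0.        ,   1.        ]]), 'R': array([[-0.01251465, -0.9999038 , -0.00598166],
       [-0.98955532,  0.01324385, -0.143544  ],
       [ 0.14360941,  0.00412278, -0.98962586]]), 't': array([0.02133517, 0.48481945, 1.16636431])}
side {'intrinsics': array([[442.97008576,   0.        , 288.20063732],
       [  0.        , 442.97008576, 206.07476224],
       [  0.        ,   0.        ,   1.        ]]), 'R': array([[ 7.95909190e-01, -6.05415630e-01,  6.89908518e-04],
       [-4.62708007e-01, -6.09032818e-01, -6.44189666e-01],
       [ 3.90422669e-01,  5.12397250e-01, -7.64865477e-01]]), 't': array([-0.38697957,  0.26457313,  1.09245117])}
```

View pics/top0.png

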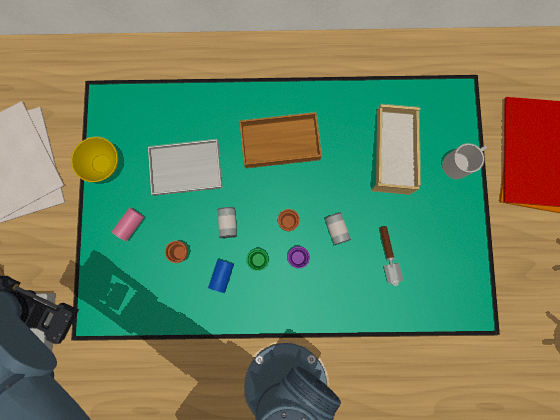

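View pics/side0.png

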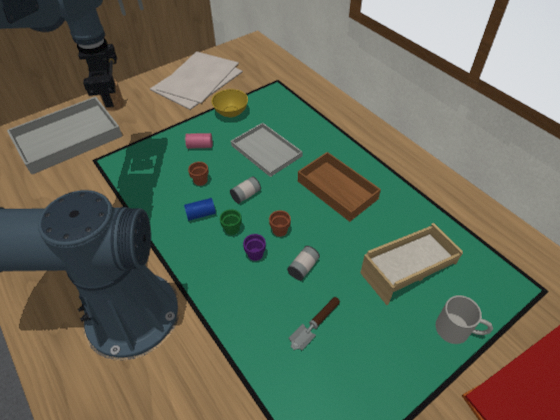

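The top view shows these candidates:
- **Tins:** white-banded at (228,222) and (337,229). Blue (221,275) and pink (128,224) are look-alikes.
- **Pots:** terracotta at (177,251) and (288,220). Green (258,259) and purple (298,257) are look-alikes.
- **Other items:** tray (185,167), box (281,139), rack (398,148), trowel (389,257).

The tins with a paper band and the clay-coloured pots fit the description. I'll confirm them in one enlarged crop.

```bash
cat > h.py <<'E'
import numpy as np, cv2
from rig import robot
from scipy.spatial.transform import Rotation as Rn
def ray(P,px,z):
    px=np.atleast_2d(np.array(px,float)); K,R,t=P['intrinsics'],P['R'],np.array(P['t'])
    d=(R.T@np.linalg.inv(K)@np.c_[px,np.ones(len(px))].T).T; c=-R.T@t
    return c+d*((z-c[2])/d[:,2])[:,None]
def proj(P,X):
    X=np.atleast_2d(X); q=(P['intrinsics']@(P['R']@X.T+np.array(P['t'])[:,None])).T; return q[:,:2]/q[:,2:]
E
python3 - <<'E'
from h import *
im=cv2.imread('pics/top0.png'); P=robot.camera_params('top')
cv2.imwrite('pics/crop0.png',cv2.resize(im[75:345,70:500],None,fx=1.85,fy=1.85,interpolation=cv2.INTER_CUBIC))
hsv=cv2.cvtColor(im,cv2.COLOR_BGR2HSV)
notgreen=(~((hsv[...,0]>60)&(hsv[...,0]<90)&(hsv[...,1]>120)|(hsv[...,2]<40))).astype(np.uint8)
roi=np.zeros_like(notgreen); roi[84:328,92:476]=1
n,l,st,c=cv2.connectedComponentsWithStats(notgreen*roi)
for i in range(1,n):
    if st[i,4]<80: continue
    pts=np.argwhere(l==i)[:,::-1].astype(np.float32); r=cv2.minAreaRect(pts)
    print(i,st[i],c[i].round(1),np.round(np.array(r[0]),1),np.round(r[1],1),round(r[2],1),ray(P,c[i],0.0).round(3)[0,:2],im[l==i].mean(0).round())
E
```

```text
3 [ 371  104   50   91 3848] [397.6 149.6] [397.9 149.1] [48.6 88.7] 3.7 [ 0.647 -0.336] [134. 159. 170.]
4 [ 239  112   83   57 3807] [280.  139.9] [280.2 139.9] [48.6 78.7] 83.7 [0.68  0.006] [ 44.  95. 141.]
5 [ 92 137  26  45 974] [102.9 158.7] [104.5 159. ] [44. 25.] 90.0 [0.631 0.522] [  2. 137. 161.]
6 [ 148  139   75   57 3552] [184.3 166.9] [184.2 166.9] [49.9 72.2] 83.8 [0.604 0.284] [157. 165. 166.]
7 [442 143  34  36 932] [460.3 161.4] [458.5 160.5] [35. 33.] 90.0 [ 0.609 -0.515] [114. 122. 124.]
8 [112 207  33  35 583] [127.5 224.1] [127.3 224.2] [18.4 32.4] 36.9 [0.439 0.443] [123. 104. 173.]
9 [218 207  19  31 543] [226.8 222.1] [227. 222.] [30. 18.] 90.0 [0.441 0.16 ] [137. 144. 144.]
10 [278 209  22  23 400] [288.3 219.7] [288.5 220. ] [22. 21.] 90.0 [ 0.446 -0.015] [ 47.  82. 138.]
11 [325 212  26  33 529] [337.2 228.1] [337.2 228.1] [30. 18.] 71.6 [ 0.42  -0.153] [140. 147. 149.]
12 [380 226  24  60 615] [390.2 259.7] [389.  255.6] [60.9 16. ] 76.8 [ 0.329 -0.298] [ 95. 108. 117.]
13 [164 240  24  23 428] [175.8 251.4] [175.5 251. ] [22. 23.] 90.0 [0.36  0.304] [ 44.  77. 132.]
14 [287 246  23  23 409] [298.2 256.9] [298. 257.] [22. 22.] 90.0 [ 0.34  -0.041] [129.  60. 107.]
15 [208 259  26  34 550] [220.5 275.8] [220.4 275.8] [17.7 31. ] 18.4 [0.291 0.177] [147.  76.  24.]
```

View pics/crop0.png

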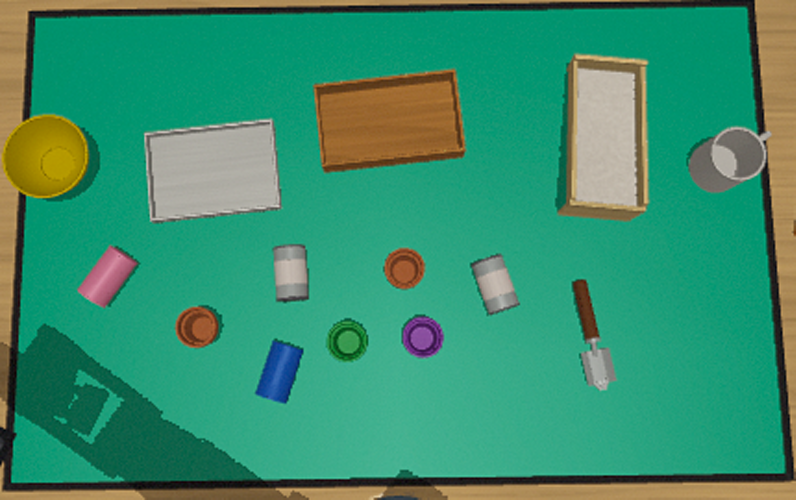

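The crop confirms the two banded tins, the two clay pots and the trowel, hollow side up. It also shows the rack's tall end facing the robot. Next I'll fit poses using silhouettes from both cameras.

```bash
cat > fit.py <<'E'
from h import *
from scipy.optimize import minimize
def boxpts(x0,x1,y0,y1,z0,z1): return np.array([[x,y,z] for x in(x0,x1) for y in(y0,y1) for z in(z0,z1)])
th=np.linspace(0,2*np.pi,40)
ring=lambda r,z: np.c_[r*np.cos(th),r*np.sin(th),0*th+z]
tin=np.vstack([np.c_[0*th+s*.04,.024*np.cos(th),.024+.024*np.sin(th)] for s in(-1,1)])
pot=np.vstack([ring(.021,0),ring(.03,.036),ring(.03,.056)])
s=np.tan(np.radians(12))
def rack(w): 
    return np.array([[x,y*(.048+w),z] for y in(-1,1) for x,z in((-.076-w,0),(-.076-w,.05+s*.082+.026),(.15+w,0),(.15+w,.05),(.15+w,.05-s*.15+.03))])
handle=np.vstack([np.c_[0*th+x,.011*np.cos(th),.012+.011*np.sin(th)] for x in(-.06,.035)])
def mask(im,kind):
    hsv=cv2.cvtColor(im,cv2.COLOR_BGR2HSV); h,S,v=[hsv[...,i].astype(int) for i in range(3)]
    if kind=='ng': return ~((h>60)&(h<95)&(S>110)|(v<40))
    return ((h<20)|(h>172))&(S>90)&(v>30)
def fit(M,pts,p0,kinds='xyt'):
    # M: list of (P,mask)
    p0=np.array(p0,float); rois=[]
    def pix(P,p):
        c,sn=np.cos(p[2]),np.sin(p[2]); X=pts@np.array([[c,sn,0],[-sn,c,0],[0,0,1]])+[p[0],p[1],0]
        return cv2.convexHull(proj(P,X).astype(np.float32))[:,0]
    for P,m in M:
        q=pix(P,p0); a=np.maximum(q.min(0).astype(int)-14,0); b=q.max(0).astype(int)+14
        sub=m[a[1]:b[1],a[0]:b[0]].astype(np.uint8); n,l,st,c=cv2.connectedComponentsWithStats(sub)
        k=1+np.argmax(st[1:,4]); sub=cv2.morphologyEx((l==k).astype(np.uint8),cv2.MORPH_CLOSE,np.ones((5,5)))
        rois.append((P,a,cv2.resize(sub*255,None,fx=6,fy=6,interpolation=cv2.INTER_LINEAR)>127))
    def cost(u):
        p=p0+u*[.01,.01,.1]; t=0
        for P,a,m in rois:
            q=(pix(P,p)-a+.5)*6-.5; r=np.zeros(m.shape,np.uint8); cv2.fillConvexPoly(r,np.round(q*16).astype(np.int32),1,shift=4)
            t+=1-(m&(r>0)).sum()/(m|(r>0)).sum()
        return t/len(rois)
    best=None
    for d in (0,.7,-.7):
        r=minimize(cost,[d,d,2*d],method='Nelder-Mead',options=dict(initial_simplex=np.array([[d,d,d],[d+1,d,d],[d,d+1,d],[d,d,d+1.5]]),maxiter=200))
        if best is None or r.fun<best.fun: best=r
    return (p0+best.x*[.01,.01,.1]).round(4),round(best.fun,3)
E
python3 - <<'E'
from fit import *
I={n:cv2.imread(f'pics/{n}0.png') for n in('top','side')}; P={n:robot.camera_params(n) for n in I}
T=[('tin_a',tin,(.435,.158,0.03),'ng'),('tin_b',tin,(.415,-.15,.2),'ng'),('pot_a',pot,(.35,.295,0),'ng'),('pot_b',pot,(.435,-.015,0),'ng'),
('tray',boxpts(-.07,.07,-.1,.1,0,.022),(.6,.28,.08),'ng'),('box',boxpts(-.065,.065,-.11,.11,0,.045),(.67,.006,.08),'ng'),
('rack4',rack(.004),(.60,-.32,0),'ng'),('rack6',rack(.006),(.6,-.32,0),'ng'),('rack8',rack(.008),(.6,-.32,0),'ng'),('handle',handle,(.355,-.292,np.pi+.1),'br')]
for nm,pts,p0,k in T:
    print(nm,[fit([(P[n],mask(I[n],k)) for n in ns],pts,p0) for ns in(('top',),('side',),('top','side'))])
q=lambda a:ray(P['top'],[a],.008)[0]
m=(mask(I['top'],'ng')); print('tip',q([394,285]),q([385.,227]))
E
```

```text
tin_a [(array([0.4383, 0.1576, 0.0835]), np.float64(0.04)), (array([0.4423, 0.1557, 0.0685]), np.float64(0.051)), (array([0.4395, 0.1567, 0.0781]), np.float64(0.084))]
tin_b [(array([ 0.4172, -0.1499,  0.3157]), np.float64(0.038)), (array([ 0.4199, -0.1522,  0.3137]), np.float64(0.041)), (array([ 0.4186, -0.1507,  0.3185]), np.float64(0.076))]
pot_a [(array([ 0.358 ,  0.2925, -0.1418]), np.float64(0.034)), (array([0.3624, 0.2907, 0.0797]), np.float64(0.042)), (array([0.3601, 0.2914, 0.1916]), np.float64(0.095))]
pot_b [(array([ 0.4406, -0.0137,  0.2361]), np.float64(0.033)), (array([ 0.4438, -0.0155,  0.2487]), np.float64(0.04)), (array([ 0.4417, -0.0143,  0.2447]), np.float64(0.077))]
tray [(array([0.6009, 0.2812, 0.097 ]), np.float64(0.017)), (array([0.605 , 0.2785, 0.0958]), np.float64(0.017)), (array([0.6023, 0.2801, 0.0996]), np.float64(0.036))]
box [(array([0.673 , 0.0063, 0.0974]), np.float64(0.015)), (array([0.6764, 0.0036, 0.0942]), np.float64(0.014)), (array([0.6745, 0.005 , 0.0992]), np.float64(0.032))]
rack4 [(array([ 0.601 , -0.3211, -0.0842]), np.float64(0.058)), (array([ 0.6063, -0.3133, -0.132 ]), np.float64(0.083)), (array([ 0.6021, -0.3185, -0.1012]), np.float64(0.099))]
rack6 [(array([ 0.6031, -0.3199, -0.0947]), np.float64(0.054)), (array([ 0.6082, -0.3155, -0.1306]), np.float64(0.085)), (array([ 0.605 , -0.3178, -0.113 ]), np.float64(0.081))]
rack8 [(array([ 0.6044, -0.3182, -0.1122]), np.float64(0.062)), (array([ 0.6083, -0.3172, -0.1063]), np.float64(0.09)), (array([ 0.6055, -0.318 , -0.1087]), np.float64(0.081))]
handle [(array([ 0.3687, -0.2883,  3.3188]), np.float64(0.221)), (array([ 0.3767, -0.2897,  3.3469]), np.float64(0.331)), (array([ 0.3696, -0.2892,  3.3199]), np.float64(0.286))]
tip [ 0.25960514 -0.30344142  0.008     ] [ 0.42052014 -0.28634706  0.008     ]
```

```bash
cat > plan.py <<'E'
# plan.py x y z yaw_deg : tool y (closing line) heading yaw (mod 180); prints turn (5deg units) then shifts in tool axes after the turn (30 mm units)
import sys
from h import *
def plan(x,y,z,yaw):
    s=robot.sense(); R=Rn.from_rotvec(s['tcp_rot']).as_matrix()
    cur=np.degrees(np.arctan2(R[1,1],R[0,1])); d=(yaw-cur+90)%180-90   # world yaw change
    for dd in (d,d-180*np.sign(d)):
        R2=Rn.from_euler('z',dd,degrees=True).as_matrix()@R
        sh=R2.T@(np.array([x,y,z])-s['tcp_pos'])/.03
        print('turn',round(-dd/5,2),'shift',sh.round(2),'j6->',round(s['joint_positions'][5]-np.radians(dd),2))
    print('t',round(s['time'],2),'tcp',s['tcp_pos'].round(4),'yaw',round(cur,1),'tilt',R[:,2].round(3),'open',round(s['opening'],4),'gf',round(s['gripper_force'],1),'q',s['joint_positions'].round(2))
if __name__=='__main__': plan(*map(float,sys.argv[1:5]))
E
python3 plan.py .4395 .1567 .15 94.4
```

```text
turn -5.79 shift [ -5.74 -12.67   2.95] j6-> -0.71
turn 30.21 shift [ 5.74 12.68  2.91] j6-> 2.43
t 0.1 tcp [0.2388 0.5226 0.2379] yaw 65.4 tilt [-0.001 -0.001 -1.   ] open 0.088 gf 0.0 q [ 0.94  0.18  1.61  0.    1.35 -0.21]
```

```bash
python3 -m jog '[[[0,0,0.5,-1],[0,0,0.5,-1],[0,0,0.5,-1],[0,0,0.5,-1],[0,0,0.5,-1],[0,0,0.4,-0.8]]]' 80; python3 -m jog '[[[-0.4,-0.95,0,0],[-0.4,-0.95,0,0],[-0.4,-0.95,0,0],[-0.4,-0.95,0,0],[-0.4,-0.95,0,0],[-0.4,-0.95,0,0],[-0.4,-0.95,0,0],[-0.4,-0.95,0,0],[-0.4,-0.95,0,0],[-0.4,-0.95,0,0]]]'; python3 -m jog '[[[-0.5,-1,0,0],[-0.5,-1,0,0],[-0.5,-0.8,0,0],[-0.24,-0.4,0,0],[0,0,0,0],[0,0,0,0]]]'; python3 plan.py .4395 .1567 .008 94.4; python3 - <<'E'
from fit import *
P=robot.camera_params('wrist'); im=robot.capture('wrist'); cv2.imwrite('pics/w1.png',im); print(P['intrinsics'][0,0],(-P['R'].T@P['t']).round(3), P['R'][2].round(2))
print(fit([(P,mask(im,'ng'))],tin,(.4395,.1567,.078)))
E
```

```text
time: 0.6
tcp_pos: [0.2386, 0.5223, 0.15]
tcp_rot: [0.128, -3.138, 0.002]
wrist_force: [0.2, -0.6, 0.6]
opening: 0.0798
gripper_force: 0.0
time: 1.43
tcp_pos: [0.3809, 0.2466, 0.1515]
tcp_rot: [0.122, -3.139, 0.0]
wrist_force: [1.2, 0.7, -0.7]
opening: 0.0799
gripper_force: 0.0
time: 1.93
tcp_pos: [0.4401, 0.1559, 0.1514]
tcp_rot: [0.118, -3.138, -0.0]
wrist_force: [0.1, -0.5, 0.1]
opening: 0.0803
gripper_force: 0.0
turn -0.02 shift [0.01 0.03 4.78] j6-> -1.56
turn 35.98 shift [-0.02 -0.03  4.78] j6-> 1.58
t 1.93 tcp [0.4401 0.1559 0.1514] yaw 94.3 tilt [-0.001  0.    -1.   ] open 0.0803 gf 0.0 q [ 0.09  0.04  1.95  0.    1.15 -1.56]
315.5149100707311 [0.368 0.151 0.298] [ 0.28  0.02 -0.96]
(array([0.4408, 0.157 , 0.0713]), np.float64(0.018))
```

View pics/w1.png

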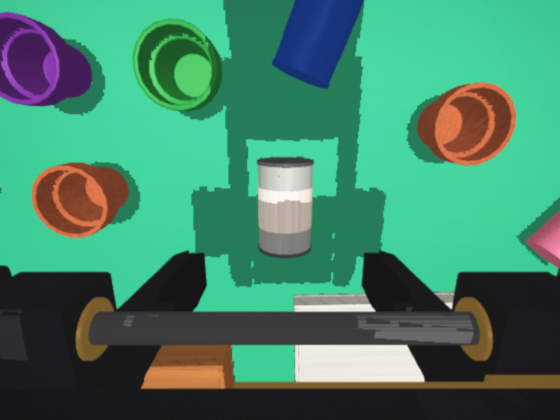

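The wrist view shows the white tin centred at (285,207) between the fingers. The fitted pose agrees to within 1.5 mm. I'll descend and grip.

```bash
python3 -m jog '[[[0,0,0.7,0],[0,0,0.9,0],[0,0,0.9,0],[0,0,0.9,0],[0,0,0.7,0],[0,0,0.4,0],[0,0,0.25,0],[0,0,0,0],[0,0,0,0]]]'; python3 -m jog '[[[0,0,0,0],[0,0,0,0],[0,0,0,0],[0,0,0,0],[0,0,0,0],[0,0,0,0]]]' 30 15; python3 -m jog '[[[0,0,-0.5,0],[0,0,-0.9,0],[0,0,-0.9,0],[0,0,-0.9,0],[0,0,-0.9,0],[0,0,-0.9,0],[0,0,-0.4,0],[0,0,0,0]]]';  python3 plan.py .605 -.318 .17 -6
```

```text
time: 2.73
tcp_pos: [0.4399, 0.1571, 0.0094]
tcp_rot: [0.123, -3.139, -0.0]
wrist_force: [-0.7, -0.2, -0.3]
opening: 0.0803
gripper_force: 0.0
time: 3.23
tcp_pos: [0.4406, 0.1564, 0.0096]
tcp_rot: [-0.121, 3.138, 0.0]
wrist_force: [-1.1, 0.5, 2.7]
opening: 0.0475
gripper_force: 15.0
time: 3.9
tcp_pos: [0.4422, 0.1566, 0.1744]
tcp_rot: [-0.121, 3.133, 0.0]
wrist_force: [1.0, -0.4, -0.4]
opening: 0.0473
gripper_force: 15.0
turn -15.91 shift [15.17 -7.05  0.05] j6-> -2.95
turn 20.09 shift [-15.16   7.05   0.24] j6-> 0.19
t 3.9 tcp [0.4422 0.1566 0.1744] yaw 94.4 tilt [ 0.006  0.001 -1.   ] open 0.0473 gf 15.0 q [ 0.09  0.01  1.93 -0.    1.19 -1.56]
```

```bash
python3 -m jog '[[[0,0,0,1],[0,0,0,1],[0,0,0,1],[0,0,0,1],[0,0,0,1],[0,0,0,1],[0,0,0,1],[0,0,0,1],[0,0,0,1],[0,0,0,1]]]'; python3 -m jog '[[[0,0,0,1],[0,0,0,1],[0,0,0,1],[0,0,0,1],[0,0,0,1],[0,0,0,1],[0,0,0,1],[0,0,0,1],[0,0,0,1],[0,0,0,1]]]';  python3 -m jog '[[[-0.5,0.23,0,0],[-0.9,0.42,0,0],[-0.9,0.42,0,0],[-0.9,0.42,0,0],[-0.9,0.42,0,0],[-0.9,0.42,0,0],[-0.9,0.42,0,0],[-0.9,0.42,0,0],[-0.9,0.42,0,0],[-0.9,0.42,0,0]]]'; python3 -m jog '[[[-0.9,0.42,0,0],[-0.9,0.42,0,0],[-0.9,0.42,0,0],[-0.9,0.42,0,0],[-0.9,0.42,0,0],[-0.9,0.42,0,0],[-0.7,0.3,0,0],[-0.45,0.2,0,0],[0,0,0,0],[0,0,0,0]]]'; python3 plan.py .605 -.318 .17 -6; python3 - <<'E'
from fit import *
P=robot.camera_params('wrist'); im=robot.capture('wrist'); cv2.imwrite('pics/w2.png',im); cv2.imwrite('pics/top2.png',robot.capture('top'))
np.save('w2.npy',np.r_[P['intrinsics'].ravel(),P['R'].ravel(),P['t']]);print((-P['R'].T@P['t']).round(3))
E
```

```text
time: 4.73
tcp_pos: [0.4391, 0.1562, 0.1694]
tcp_rot: [-1.222, -2.891, 0.002]
wrist_force: [-0.3, -0.1, -1.6]
opening: 0.0474
gripper_force: 15.0
time: 5.57
tcp_pos: [0.4391, 0.1562, 0.1694]
tcp_rot: [-2.33, -2.105, 0.004]
wrist_force: [-0.4, -0.2, -0.9]
opening: 0.0477
gripper_force: 15.0
time: 6.4
tcp_pos: [0.5341, -0.1132, 0.1692]
tcp_rot: [-2.325, -2.109, 0.002]
wrist_force: [0.4, -0.8, -2.0]
opening: 0.0474
gripper_force: 15.0
time: 7.23
tcp_pos: [0.6049, -0.3163, 0.1688]
tcp_rot: [-2.325, -2.107, 0.001]
wrist_force: [-0.7, 0.0, -1.9]
opening: 0.0475
gripper_force: 15.0
turn 0.07 shift [-0.06  0.01 -0.04] j6-> -0.55
turn -35.93 shift [ 0.06 -0.01 -0.04] j6-> -3.69
t 7.23 tcp [ 0.6049 -0.3163  0.1688] yaw -5.6 tilt [-0.003  0.002 -1.   ] open 0.0475 gf 15.0 q [-0.66  0.48  1.37  0.    1.3  -0.56]
[ 0.613 -0.244  0.315]
```

View pics/w2.png

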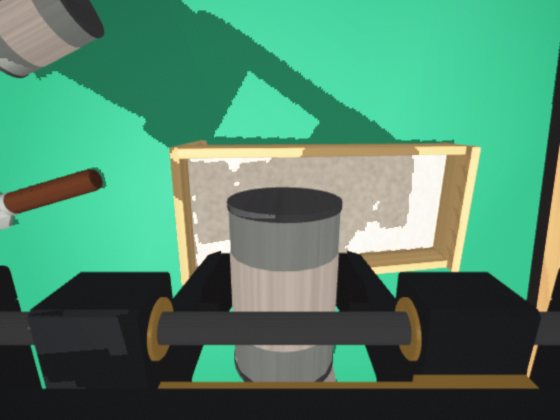

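```bash
cat > ov.py <<'E'
from fit import *
def ov(im,P,p,f=1.4):
    im=cv2.resize(im,None,fx=f,fy=f); c,sn=np.cos(p[2]),np.sin(p[2]); W=lambda L: proj(P,np.array(L)@np.array([[c,sn,0],[-sn,c,0],[0,0,1]])+[p[0],p[1],0])
    F=lambda x,h: .05-s*x+h
    for h,col in((0,(0,0,255)),(.03,(255,0,0))):
        q=W([[x,y,F(x,h)] for x,y in((-.076,-.048),(-.076,.048),(.15,.048),(.15,-.048))]); cv2.polylines(im,[np.round((q+.5)*f*16).astype(np.int32)],True,col,1,cv2.LINE_AA,4)
    for x,z in((-.076,.086),(.15,.058)):
        q=W([[x,-.048,z],[x,.048,z]]); cv2.polylines(im,[np.round((q+.5)*f*16).astype(np.int32)],False,(255,0,255),1,cv2.LINE_AA,4)
    return im
E
python3 - <<'E'
from ov import *
a=np.load('w2.npy'); P=dict(intrinsics=a[:9].reshape(3,3),R=a[9:18].reshape(3,3),t=a[18:])
A=ov(cv2.imread('pics/w2.png'),P,(.605,-.318,-.11),2)[250:570,280:1000]
im=cv2.imread('pics/top0.png'); B=ov(im,robot.camera_params('top'),(.605,-.318,-.11),3)[290:590,1080:1280]
out=np.zeros((330,920,3),np.uint8); out[:A.shape[0],:A.shape[1]]=A; out[:B.shape[0],720:]=B
cv2.imwrite('pics/ov.png',cv2.resize(out,None,fx=.86,fy=.86))
E
```

```text
(no output)
```

View pics/ov.png

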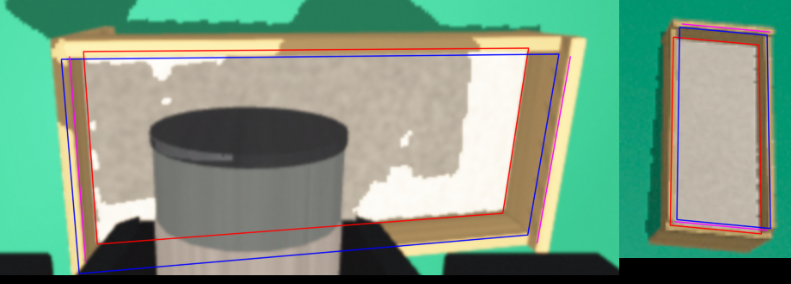

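The fitted rack outline (rack origin at about .605, -.3165, yaw -6.3°) lies within 2–3 mm of the image edges. The tin, at (285,260), sits above the loading point with its axis across the rack. I'll lower it and release.

```bash
python3 -m jog '[[[0,0,0.5,0.15],[0,0,0.7,0],[0,0,0.7,0],[0,0,0.7,0],[0,0,0.5,0],[0,0,0.3,0],[0,0,0.12,0],[0,0,0,0],[0,0,0,0],[0,0,0,0]]]'; python3 plan.py .605 -.3165 .063 -6.3; python3 -m jog '[[[0,0,0,0],[0,0,0,0],[0,0,0,0],[0,0,0,0],[0,0,0,0],[0,0,0,0]]]' 58;python3 -m jog '[[[0,0,-0.3,0],[0,0,-0.3,0],[0,0,-0.3,0],[0,0,-0.4,0],[0,0,-0.7,0],[0,0,-0.7,0],[0,0,-0.9,0],[0,0,0,0],[0,0,0,0]]]'; python3 plan.py .419 -.151 .15 108.2;python3 - <<'E'
from ov import *
T=robot.capture('top'); S=robot.capture('side'); 
A=cv2.resize(T[95:200,360:430],None,fx=5,fy=5); B=cv2.resize(S[200:310,340:480],None,fx=3,fy=3)
o=np.zeros((530,780,3),np.uint8);o[:A.shape[0],:A.shape[1]]=A;o[:B.shape[0],355:355+B.shape[1]]=B;cv2.imwrite('pics/r1.png',o)
E
```

```text
time: 8.17
tcp_pos: [0.6069, -0.317, 0.0672]
tcp_rot: [2.339, 2.094, 0.001]
wrist_force: [-0.6, -0.4, -1.1]
opening: 0.048
gripper_force: 15.0
turn -0.0 shift [ 0.01 -0.06  0.14] j6-> -0.54
turn 36.0 shift [-0.01  0.06  0.14] j6-> 2.6
t 8.17 tcp [ 0.6069 -0.317   0.0672] yaw -6.3 tilt [ 0.002 -0.001 -1.   ] open 0.048 gf 15.0 q [-0.65  0.59  1.42  0.    1.13 -0.54]
time: 8.67
tcp_pos: [0.6068, -0.3169, 0.0665]
tcp_rot: [2.339, 2.094, 0.001]
wrist_force: [1.5, -1.3, 1.6]
opening: 0.0577
gripper_force: 1.3
time: 9.42
tcp_pos: [0.6072, -0.3173, 0.177]
tcp_rot: [2.337, 2.092, 0.001]
wrist_force: [0.0, 0.1, -0.6]
opening: 0.0582
gripper_force: 0.0
turn 13.1 shift [-4.23 -7.23  0.88] j6-> 0.6
turn -22.9 shift [4.23 7.22 0.92] j6-> -2.54
t 9.42 tcp [ 0.6072 -0.3173  0.177 ] yaw -6.3 tilt [ 0.004 -0.003 -1.   ] open 0.0582 gf 0.0 q [-0.65  0.47  1.36 -0.    1.3  -0.54]
```

View pics/r1.png

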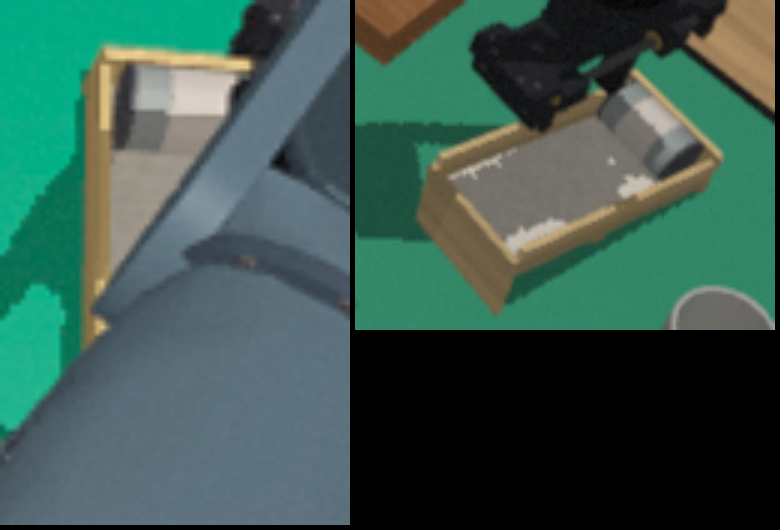

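The first tin rests straight at the low stop: side-crop (650,130), top-crop (180,105). Next is tin_b at top pixel (337,229).

```bash
python3 -m jog '[[[0,0,0,1],[0,0,0,1],[0,0,0,1],[0,0,0,1],[0,0,0,1],[0,0,0,1],[0,0,0,1],[0,0,0,1],[0,0,0,1],[0,0,0,1]]]' 80; python3 -m jog '[[[0,0,0,1],[0,0,0,1],[0,0,0,1],[-0.4,-0.7,0,0.1],[-0.5,-0.85,0.1,0],[-0.5,-0.85,0.1,0],[-0.5,-0.85,0.1,0],[-0.5,-0.85,0.1,0],[-0.5,-0.85,0.1,0],[-0.5,-0.85,0.1,0]]]';  python3 -m jog '[[[-0.5,-0.8,0.1,0],[-0.4,-0.7,0.1,0],[-0.3,-0.5,0.1,0],[0,0,0,0],[0,0,0,0]]]'; python3 - <<'E'
from fit import *
P=robot.camera_params('wrist'); im=robot.capture('wrist'); cv2.imwrite('pics/w3.png',im)
p,c=fit([(P,mask(im,'ng'))],tin,(.419,-.151,.3165)); print(p,c)
from plan import plan; plan(p[0],p[1],.008,90+np.degrees(p[2]))
E
```

```text
time: 10.35
tcp_pos: [0.605, -0.3158, 0.1715]
tcp_rot: [-3.006, -0.903, 0.003]
wrist_force: [0.5, -0.6, 0.2]
opening: 0.0801
gripper_force: 0.0
time: 11.18
tcp_pos: [0.4525, -0.1814, 0.1538]
tcp_rot: [-3.1, -0.496, 0.004]
wrist_force: [0.2, -0.9, 0.5]
opening: 0.0802
gripper_force: 0.0
time: 11.6
tcp_pos: [0.4011, -0.1367, 0.1459]
tcp_rot: [-3.101, -0.497, 0.002]
wrist_force: [0.4, -0.2, 0.3]
opening: 0.08
gripper_force: 0.0
[ 0.4188 -0.1512  0.3065] 0.022
turn 0.12 shift [0.4  0.6  4.62] j6-> 0.65
turn -35.88 shift [-0.4  -0.6   4.61] j6-> -2.49
t 11.65 tcp [ 0.402  -0.1376  0.1464] yaw -71.8 tilt [ 0. -0. -1.] open 0.08 gf 0.0 q [-0.61 -0.05  2.06 -0.    1.14  0.64]
```

```bash
python3 -m jog '[[[0.2,0.3,0.3,0.1],[0.2,0.3,0.5,0],[0,0,0.8,0],[0,0,0.9,0],[0,0,0.9,0],[0,0,0.6,0],[0,0,0.35,0],[0,0,0.2,0],[0,0,0,0],[0,0,0,0]]]'; python3 -m jog '[[[0,0,0,0],[0,0,0,0],[0,0,0,0],[0,0,0,0],[0,0,0,0],[0,0,0,0]]]' 30 15; python3 plan.py .4188 -.1512 .008 107.6; python3 -m jog '[[[0,0,-0.5,0],[0,0,-0.9,0],[0,0,-0.9,0],[0,0,-0.9,0],[0,0,-0.9,0],[0,0,-0.9,0],[0,0,-0.4,0],[0,0,0,0]]]';  python3 plan.py .605 -.3165 .17 -6.3
```

```text
time: 12.48
tcp_pos: [0.4194, -0.1514, 0.0106]
tcp_rot: [3.104, 0.482, 0.001]
wrist_force: [-0.1, 1.0, 0.0]
opening: 0.0801
gripper_force: 0.0
time: 12.98
tcp_pos: [0.4189, -0.1509, 0.0105]
tcp_rot: [3.104, 0.483, 0.001]
wrist_force: [-0.6, 0.8, 3.5]
opening: 0.0475
gripper_force: 15.0
turn 0.02 shift [-0.01  0.01  0.08] j6-> 0.65
turn -35.98 shift [ 0.01 -0.01  0.08] j6-> -2.49
t 12.98 tcp [ 0.4189 -0.1509  0.0105] yaw -72.3 tilt [ 0.001 -0.    -1.   ] open 0.0475 gf 15.0 q [-0.61  0.26  2.06 -0.    0.82  0.65]
time: 13.65
tcp_pos: [0.4203, -0.1518, 0.1751]
tcp_rot: [3.1, 0.482, 0.007]
wrist_force: [0.0, -0.1, -1.6]
opening: 0.0479
gripper_force: 15.0
turn -13.2 shift [-4.78  6.72  0.19] j6-> -0.5
turn 22.8 shift [ 4.78 -6.72  0.16] j6-> 2.64
t 13.65 tcp [ 0.4203 -0.1518  0.1751] yaw -72.3 tilt [ 0.005 -0.003 -1.   ] open 0.0479 gf 15.0 q [-0.61 -0.05  1.98  0.    1.2   0.65]
```

```bash
python3 -m jog '[[[0,0,0,-1],[0,0,0,-1],[0,0,0,-1],[0,0,0,-1],[0,0,0,-1],[0,0,0,-1],[0,0,0,-1],[0,0,0,-1],[0,0,0,-1],[0,0,0,-1]]]'; python3 -m jog '[[[0,0,0,-1],[0,0,0,-1],[0,0,0,-1],[-0.4,0.5,0,-0.2],[-0.6,0.85,0,0],[-0.6,0.85,0,0],[-0.6,0.85,0,0],[-0.6,0.85,0,0],[-0.6,0.85,0,0],[-0.6,0.85,0,0]]]';  python3 -m jog '[[[-0.5,0.7,0,0],[-0.28,0.4,0,0],[0,0,0,0],[0,0,0,0],[0,0,0,0]]]'; python3 plan.py .605 -.3165 .063 -6.3
```

```text
time: 14.48
tcp_pos: [0.4177, -0.1501, 0.1703]
tcp_rot: [-2.603, -1.753, 0.002]
wrist_force: [0.3, 0.2, -2.0]
opening: 0.0475
gripper_force: 15.0
time: 15.32
tcp_pos: [0.5723, -0.2891, 0.1694]
tcp_rot: [-2.338, -2.093, 0.001]
wrist_force: [0.4, -0.1, -1.4]
opening: 0.0473
gripper_force: 15.0
time: 15.73
tcp_pos: [0.6012, -0.3144, 0.1703]
tcp_rot: [-2.338, -2.094, 0.001]
wrist_force: [-0.4, -0.5, -1.4]
opening: 0.0478
gripper_force: 15.0
turn -0.0 shift [-0.06  0.14  3.58] j6-> -0.55
turn 36.0 shift [ 0.05 -0.12  3.58] j6-> 2.6
t 15.73 tcp [ 0.6012 -0.3144  0.1703] yaw -6.3 tilt [-0.003  0.002 -1.   ] open 0.0478 gf 15.0 q [-0.66  0.47  1.38  0.    1.3  -0.55]
```

```bash
python3 -m jog '[[[-0.06,0.14,0.5,0],[0,0,0.7,0],[0,0,0.7,0],[0,0,0.7,0],[0,0,0.5,0],[0,0,0.3,0],[0,0,0.12,0],[0,0,0,0],[0,0,0,0],[0,0,0,0]]]'; python3 -m jog '[[[0,0,0,0],[0,0,0,0],[0,0,0,0],[0,0,0,0],[0,0,0,0],[0,0,0,0]]]' 58;python3 -m jog '[[[0,0,-0.3,0],[0,0,-0.3,0],[0,0,-0.3,0],[0,0,-0.4,0],[0,0,-0.7,0],[0,0,-0.7,0],[0,0,-0.9,0],[0,0,0,0],[0,0,0,0]]]'; python3 plan.py .3605 .2914 .15 96; python3 - <<'E'
from ov import *
S=robot.capture('side'); cv2.imwrite('pics/r2.png',cv2.resize(S[200:310,340:480],None,fx=3,fy=3))
E
```

```text
time: 16.57
tcp_pos: [0.6073, -0.3185, 0.0681]
tcp_rot: [2.339, 2.094, 0.001]
wrist_force: [0.2, -0.3, -1.9]
opening: 0.0475
gripper_force: 15.0
time: 17.07
tcp_pos: [0.6074, -0.3185, 0.0675]
tcp_rot: [2.339, 2.094, 0.001]
wrist_force: [3.1, -1.0, 2.1]
opening: 0.0578
gripper_force: 1.5
time: 17.82
tcp_pos: [0.6075, -0.3187, 0.1779]
tcp_rot: [2.337, 2.092, 0.001]
wrist_force: [-0.4, -0.4, -0.1]
opening: 0.058
gripper_force: 0.0
turn 15.54 shift [ -6.06 -21.09   0.85] j6-> 0.81
turn -20.46 shift [ 6.07 21.08  1.  ] j6-> -2.33
t 17.82 tcp [ 0.6075 -0.3187  0.1779] yaw -6.3 tilt [ 0.004 -0.003 -1.   ] open 0.058 gf 0.0 q [-0.66  0.47  1.36 -0.    1.31 -0.55]
```

View pics/r2.png

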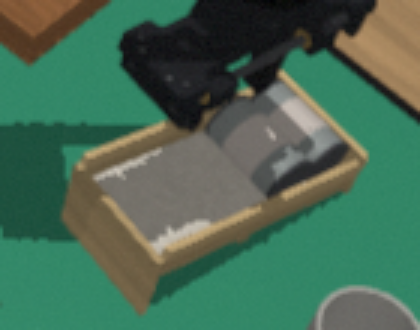

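Both tins now lie in a row at the low end. Next are the pots, gripped with the closing line along the tray's x axis (yaw 5.6°).

```bash
python3 plan.py .3605 .2914 .15 5.6 | head -1; python3 -m jog '[[[0,0,-0.2,-1],[0,0,0,-1],[0,0,0,-0.4],[0.7,-0.35,0,0],[0.9,-0.45,0,0],[0.9,-0.45,0,0],[0.9,-0.45,0,0],[0.9,-0.45,0,0],[0.9,-0.45,0,0],[0.9,-0.45,0,0]]]' 84; python3 plan.py .3605 .2914 .15 5.6
```

```text
turn -2.38 shift [21.02 -6.18  0.83] j6-> -0.75
time: 18.7
tcp_pos: [0.4952, -0.1431, 0.1789]
tcp_rot: [-2.107, -2.326, 0.001]
wrist_force: [0.4, 0.5, -0.2]
opening: 0.0838
gripper_force: 0.0
turn 0.01 shift [14.85 -3.05  1.  ] j6-> -0.61
turn -35.99 shift [-14.86   3.06   0.93] j6-> -3.75
t 18.7 tcp [ 0.4952 -0.1431  0.1789] yaw 5.7 tilt [-0.003  0.002 -1.   ] open 0.0838 gf 0.0 q [-0.51  0.11  1.81  0.    1.22 -0.61]
```

```bash
python3 -m jog '[[[1,-0.2,0,0],[1,-0.2,0,0],[1,-0.2,0,0],[1,-0.2,0,0],[1,-0.2,0,0],[1,-0.2,0,0],[1,-0.2,0,0],[1,-0.2,0,0],[1,-0.2,0.1,0],[1,-0.2,0.2,0]]]'; python3 -m jog '[[[1,-0.2,0.2,0],[1,-0.2,0.2,0],[1,-0.2,0.2,0],[0.9,-0.2,0,0],[0.6,-0.1,0,0],[0.3,-0.1,0,0],[0,0,0,0],[0,0,0,0],[0,0,0,0]]]'; python3 - <<'E'
from fit import *
P=robot.camera_params('wrist'); im=robot.capture('wrist'); cv2.imwrite('pics/w4.png',im)
p,c=fit([(P,mask(im,'ng'))],pot,(.3605,.2914,0)); print(p,c)
from plan import plan; plan(p[0],p[1],.027,5.6)
E
```

```text
time: 19.53
tcp_pos: [0.4066, 0.149, 0.1709]
tcp_rot: [-2.108, -2.328, 0.001]
wrist_force: [0.8, 0.3, 0.1]
opening: 0.0838
gripper_force: 0.0
time: 20.28
tcp_pos: [0.3638, 0.2871, 0.1531]
tcp_rot: [-2.109, -2.328, 0.002]
wrist_force: [0.7, -0.4, -0.0]
opening: 0.0843
gripper_force: 0.0
[0.3605 0.2916 0.0737] 0.014
turn 0.0 shift [ 0.16 -0.1   4.21] j6-> 0.31
turn -36.0 shift [-0.16  0.1   4.21] j6-> -2.83
t 20.33 tcp [0.364  0.287  0.1533] yaw 5.6 tilt [-0.    -0.001 -1.   ] open 0.0838 gf 0.0 q [ 0.41  0.03  1.96 -0.    1.15  0.31]
```

```bash
python3 -m jog '[[[0.1,-0.1,0.5,0],[0.06,0,0.7,0],[0,0,0.8,0],[0,0,0.8,0],[0,0,0.7,0],[0,0,0.4,0],[0,0,0.2,0],[0,0,0.1,0],[0,0,0,0],[0,0,0,0]]]'; python3 -m jog '[[[0,0,0,0],[0,0,0,0],[0,0,0,0],[0,0,0,0],[0,0,0,0],[0,0,0,0]]]' 45 10; python3 plan.py .3605 .2916 .027 5.6; python3 -m jog '[[[0,0,-0.3,0],[0,0,-0.6,0],[0,0,-0.8,0],[0,0,-0.8,0],[0,0,-0.7,0],[0,0,-0.4,0],[0,0,0,0]]]';  python3 plan.py .598 .3258 .12 5.6
```

```text
time: 21.17
tcp_pos: [0.3611, 0.2925, 0.0282]
tcp_rot: [2.109, 2.328, 0.002]
wrist_force: [-0.2, 0.3, 0.3]
opening: 0.084
gripper_force: 0.0
time: 21.67
tcp_pos: [0.3604, 0.2927, 0.0279]
tcp_rot: [2.108, 2.329, 0.001]
wrist_force: [-1.1, -0.6, 4.1]
opening: 0.0568
gripper_force: 9.6
turn 0.02 shift [-0.04 -0.    0.03] j6-> 0.33
turn -35.98 shift [0.04 0.   0.03] j6-> -2.81
t 21.67 tcp [0.3604 0.2927 0.0279] yaw 5.7 tilt [ 0.  0. -1.] open 0.0568 gf 9.6 q [0.43 0.26 2.02 0.   0.87 0.33]
time: 22.25
tcp_pos: [0.3621, 0.2935, 0.1388]
tcp_rot: [2.107, 2.327, 0.008]
wrist_force: [1.1, -0.1, -1.4]
opening: 0.0566
gripper_force: 10.0
turn 0.02 shift [0.3  7.93 0.67] j6-> 0.33
turn -35.98 shift [-0.31 -7.94  0.58] j6-> -2.81
t 22.25 tcp [0.3621 0.2935 0.1388] yaw 5.7 tilt [ 0.005  0.002 -1.   ] open 0.0566 gf 10.0 q [ 0.43  0.05  1.97 -0.    1.12  0.33]
```

```bash
python3 -m jog '[[[0,0.4,0,0],[0,0.8,0,0],[0,0.9,0,0],[0.1,0.9,0,0],[0.1,0.9,0,0],[0.1,0.9,0,0],[0,0.9,0,0],[0,0.8,0,0],[0,0.7,0,0],[0,0.5,0,0]]]'; python3 -m jog '[[[0,0.25,0,0],[0,0,0.4,0],[0,0,0.6,0],[0,0,0.6,0],[0,0,0.4,0],[0,0,0.2,0],[0,0,0,0],[0,0,0,0],[0,0,0,0]]]'; python3 plan.py .598 .3258 .032 5.6
```

```text
time: 23.08
tcp_pos: [0.5909, 0.3237, 0.1328]
tcp_rot: [-2.109, -2.327, 0.003]
wrist_force: [-0.5, 0.8, -0.9]
opening: 0.057
gripper_force: 10.0
time: 23.83
tcp_pos: [0.5973, 0.3255, 0.0706]
tcp_rot: [2.108, 2.328, 0.002]
wrist_force: [0.2, 0.2, -0.9]
opening: 0.0567
gripper_force: 10.0
turn 0.02 shift [0.01 0.02 1.29] j6-> 0.23
turn -35.98 shift [-0.01 -0.03  1.29] j6-> -2.91
t 23.83 tcp [0.5973 0.3255 0.0706] yaw 5.7 tilt [ 0.002  0.001 -1.   ] open 0.0567 gf 10.0 q [0.32 0.58 1.43 0.   1.13 0.23]
```

```bash
python3 -m jog '[[[0,0,0.25,0],[0,0,0.3,0],[0,0,0.25,0],[0,0,0.15,0],[0,0,0.1,0],[0,0,0.05,0],[0,0,0,0],[0,0,0,0],[0,0,0,0]]]'; python3 -m jog '[[[0,0,0.03,0],[0,0,0.03,0],[0,0,0.03,0],[0,0,0,0],[0,0,0,0]]]';  python3 -m jog '[[[0,0,0.02,0],[0,0,0.02,0],[0,0,0.02,0],[0,0,0,0],[0,0,0,0]]]'
```

```text
time: 24.58
tcp_pos: [0.597, 0.3252, 0.0369]
tcp_rot: [2.108, 2.329, 0.001]
wrist_force: [0.3, 0.8, -1.4]
opening: 0.0571
gripper_force: 10.0
time: 25.0
tcp_pos: [0.5967, 0.3251, 0.0337]
tcp_rot: [-2.109, -2.329, 0.0]
wrist_force: [0.1, 0.0, -1.4]
opening: 0.0567
gripper_force: 10.0
time: 25.42
tcp_pos: [0.5967, 0.3251, 0.032]
tcp_rot: [2.109, 2.329, 0.0]
wrist_force: [-0.8, -0.1, -1.3]
opening: 0.0568
gripper_force: 9.9
```

```bash
python3 -m jog '[[[0,0,0.02,0],[0,0,0.02,0],[0,0,0,0],[0,0,0,0]]]';  python3 -m jog '[[[0,0,0.02,0],[0,0,0.02,0],[0,0,0,0],[0,0,0,0]]]'
```

```text
time: 25.75
tcp_pos: [0.5968, 0.3253, 0.0319]
tcp_rot: [2.108, 2.329, 0.0]
wrist_force: [-3.4, -0.9, 6.6]
opening: 0.0569
gripper_force: 9.5
time: 26.08
tcp_pos: [0.5969, 0.3253, 0.0315]
tcp_rot: [2.108, 2.329, 0.001]
wrist_force: [-5.7, -2.5, 10.2]
opening: 0.0566
gripper_force: 9.4
```

```bash
python3 -m jog '[[[0,0,-0.02,0],[0,0,-0.02,0],[0,0,0,0],[0,0,0,0]]]'; python3 -m jog '[[[0,0,0,0],[0,0,0,0],[0,0,0,0],[0,0,0,0],[0,0,0,0],[0,0,0,0]]]' 84; python3 -m jog '[[[0,0,-0.3,0],[0,0,-0.6,0],[0,0,-0.8,0],[0,0,-0.8,0],[0,0,-0.8,0],[0,0,-0.6,0],[0,0,0,0]]]'; python3 plan.py .4417 -.0143 .15 5.6
```

```text
time: 26.42
tcp_pos: [0.5969, 0.3253, 0.0316]
tcp_rot: [2.108, 2.329, 0.001]
wrist_force: [-3.2, -1.1, 6.9]
opening: 0.0568
gripper_force: 9.6
time: 26.92
tcp_pos: [0.5967, 0.3251, 0.0306]
tcp_rot: [-2.109, -2.329, 0.0]
wrist_force: [-0.4, -0.4, 0.3]
opening: 0.0839
gripper_force: 0.0
time: 27.5
tcp_pos: [0.5996, 0.3262, 0.1539]
tcp_rot: [2.106, 2.326, 0.012]
wrist_force: [1.0, 0.0, 0.2]
opening: 0.084
gripper_force: 0.0
turn 0.02 shift [-10.78  -6.35   0.05] j6-> 0.23
turn -35.98 shift [10.78  6.34  0.21] j6-> -2.91
t 27.5 tcp [0.5996 0.3262 0.1539] yaw 5.7 tilt [ 0.009  0.003 -1.   ] open 0.084 gf 0.0 q [0.32 0.48 1.39 0.   1.26 0.23]
```

```bash
python3 -m jog '[[[-0.5,-0.3,0,0],[-0.9,-0.53,0,0],[-0.9,-0.53,0,0],[-0.9,-0.53,0,0],[-0.9,-0.53,0,0],[-0.9,-0.53,0,0],[-0.9,-0.53,0,0],[-0.9,-0.53,0,0],[-0.9,-0.53,0,0],[-0.9,-0.53,0,0]]]'; python3 -m jog '[[[-0.9,-0.53,0,0],[-0.8,-0.45,0,0],[-0.5,-0.3,0,0],[0,0,0,0],[0,0,0,0],[0,0,0,0]]]'; python3 - <<'E'
from fit import *
P=robot.camera_params('wrist'); im=robot.capture('wrist'); cv2.imwrite('pics/w5.png',im)
p,c=fit([(P,mask(im,'ng'))],pot,(.442,-.0143,0)); print(p,c)
from plan import plan; plan(p[0],p[1],.027,5.6)
T=robot.capture('top'); cv2.imwrite('pics/top5.png',T)
print(fit([(robot.camera_params('top'),mask(T,'br'))],pot+[0,0,.004],(.598,.325,0)))
E
```

```text
time: 28.33
tcp_pos: [0.4695, 0.0523, 0.147]
tcp_rot: [-2.108, -2.328, 0.001]
wrist_force: [0.8, -0.9, 0.8]
opening: 0.084
gripper_force: 0.0
time: 28.83
tcp_pos: [0.4393, -0.0157, 0.1476]
tcp_rot: [-2.109, -2.328, -0.0]
wrist_force: [0.7, 0.2, 0.2]
opening: 0.0838
gripper_force: 0.0
[ 0.4429 -0.0141 -0.0517] 0.014
turn 0.02 shift [0.03 0.12 4.02] j6-> -0.4
turn -35.98 shift [-0.03 -0.12  4.02] j6-> -3.55
t 28.88 tcp [ 0.4394 -0.0154  0.1476] yaw 5.7 tilt [-0.  0. -1.] open 0.084 gf 0.0 q [-0.31 -0.02  2.02  0.    1.14 -0.41]
(array([0.5943, 0.3245, 0.0638]), np.float64(0.073))
```

Pot_a stands upright in the tray at about (.595, .325). Now for pot_b, which is directly below.

```bash
python3 -m jog '[[[0.03,0.12,0.5,0],[0,0,0.7,0],[0,0,0.8,0],[0,0,0.8,0],[0,0,0.6,0],[0,0,0.35,0],[0,0,0.2,0],[0,0,0.05,0],[0,0,0,0],[0,0,0,0]]]'; python3 -m jog '[[[0,0,0,0],[0,0,0,0],[0,0,0,0],[0,0,0,0],[0,0,0,0],[0,0,0,0]]]' 45 10; python3 plan.py .4429 -.0141 .027 5.6; python3 -m jog '[[[0,0,-0.3,0],[0,0,-0.6,0],[0,0,-0.8,0],[0,0,-0.8,0],[0,0,-0.7,0],[0,0,-0.4,0],[0,0,0,0],[0,0,0,0]]]';  python3 plan.py .606 .2342 .12 5.6
```

```text
time: 29.77
tcp_pos: [0.4434, -0.0148, 0.0284]
tcp_rot: [2.107, 2.329, 0.001]
wrist_force: [0.3, 0.3, -0.4]
opening: 0.0841
gripper_force: 0.0
time: 30.27
tcp_pos: [0.4429, -0.015, 0.0282]
tcp_rot: [2.108, 2.328, 0.0]
wrist_force: [0.1, -0.1, 3.7]
opening: 0.0568
gripper_force: 9.6
turn 0.02 shift [0.03 0.   0.04] j6-> -0.4
turn -35.98 shift [-0.03 -0.    0.04] j6-> -3.54
t 30.27 tcp [ 0.4429 -0.015   0.0282] yaw 5.7 tilt [ 0. -0. -1.] open 0.0568 gf 9.6 q [-0.3   0.22  2.07 -0.    0.86 -0.4 ]
time: 30.93
tcp_pos: [0.443, -0.015, 0.1364]
tcp_rot: [2.108, 2.328, 0.001]
wrist_force: [-0.1, -0.5, -1.6]
opening: 0.0564
gripper_force: 10.0
turn 0.02 shift [7.74 6.22 0.55] j6-> -0.4
turn -35.98 shift [-7.74 -6.22  0.54] j6-> -3.54
t 30.93 tcp [ 0.443  -0.015   0.1364] yaw 5.7 tilt [ 0.002 -0.    -1.   ] open 0.0564 gf 10.0 q [-0.3   0.01  2.02  0.    1.11 -0.4 ]
```

```bash
python3 -m jog '[[[0.4,0.32,0,0],[0.8,0.64,0,0],[0.9,0.72,0,0],[0.9,0.72,0,0],[0.9,0.72,0,0],[0.9,0.72,0,0],[0.9,0.72,0,0],[0.8,0.64,0,0],[0.7,0.56,0,0],[0.54,0.46,0,0]]]'; python3 -m jog '[[[0,0,0,0],[0,0,0.4,0],[0,0,0.6,0],[0,0,0.6,0],[0,0,0.4,0],[0,0,0.1,0],[0,0,0,0],[0,0,0,0],[0,0,0,0]]]'; python3 plan.py .606 .2342 .036 5.6
```

```text
time: 31.77
tcp_pos: [0.6049, 0.2365, 0.1332]
tcp_rot: [-2.106, -2.328, 0.004]
wrist_force: [0.6, 0.2, -1.3]
opening: 0.0567
gripper_force: 10.0
time: 32.52
tcp_pos: [0.6062, 0.2345, 0.0739]
tcp_rot: [2.108, 2.328, 0.002]
wrist_force: [0.2, -0.0, -1.4]
opening: 0.0569
gripper_force: 10.0
turn 0.01 shift [-0.01 -0.01  1.26] j6-> 0.09
turn -35.99 shift [0.01 0.01 1.26] j6-> -3.05
t 32.52 tcp [0.6062 0.2345 0.0739] yaw 5.7 tilt [ 0.002  0.    -1.   ] open 0.0569 gf 10.0 q [ 0.19  0.52  1.52 -0.    1.1   0.09]
```

```bash
python3 -m jog '[[[0,0,0.25,0],[0,0,0.35,0],[0,0,0.3,0],[0,0,0.2,0],[0,0,0.1,0],[0,0,0.05,0],[0,0,0,0],[0,0,0,0],[0,0,0,0]]]'; python3 -m jog '[[[0,0,0.03,0],[0,0,0.03,0],[0,0,0.03,0],[0,0,0,0],[0,0,0,0]]]';  python3 -m jog '[[[0,0,0.02,0],[0,0,0.02,0],[0,0,0,0],[0,0,0,0]]]'
```

```text
time: 33.27
tcp_pos: [0.6058, 0.2347, 0.0358]
tcp_rot: [2.108, 2.328, 0.001]
wrist_force: [0.1, -0.2, -1.5]
opening: 0.0567
gripper_force: 10.0
time: 33.68
tcp_pos: [0.6053, 0.2346, 0.0325]
tcp_rot: [-2.109, -2.329, 0.0]
wrist_force: [-0.9, 0.0, -1.1]
opening: 0.0569
gripper_force: 10.0
time: 34.02
tcp_pos: [0.6056, 0.2348, 0.0322]
tcp_rot: [2.108, 2.329, 0.0]
wrist_force: [-3.2, -0.7, 4.8]
opening: 0.057
gripper_force: 9.5
```

Contact at 5 N. I'll release and move to the trowel, whose origin is near (.364, -.292) with the blade tip towards the robot.

```bash
python3 -m jog '[[[0,0,0,0],[0,0,0,0],[0,0,0,0],[0,0,0,0],[0,0,0,0],[0,0,0,0]]]' 84; python3 -m jog '[[[0,0,-0.3,0],[0,0,-0.6,0],[0,0,-0.8,0],[0,0,-0.8,0],[0,0,-0.8,0],[0,0,-0.8,0],[0,0,-0.4,0],[0,0,0,0],[0,0,0,0]]]' 80; python3 plan.py .366 -.291 .15 96; python3 plan.py .366 -.291 .15 5.6
```

```text
time: 34.52
tcp_pos: [0.6054, 0.2346, 0.0313]
tcp_rot: [-2.109, -2.329, 0.0]
wrist_force: [-0.1, 0.0, -0.3]
opening: 0.0839
gripper_force: 0.0
time: 35.27
tcp_pos: [0.6057, 0.2347, 0.1668]
tcp_rot: [2.108, 2.328, 0.002]
wrist_force: [-0.5, -1.0, -0.2]
opening: 0.0802
gripper_force: 0.0
turn 17.94 shift [-9.78 16.59  0.58] j6-> 1.65
turn -18.06 shift [  9.78 -16.59   0.54] j6-> -1.49
t 35.27 tcp [0.6057 0.2347 0.1668] yaw 5.7 tilt [ 0.001  0.    -1.   ] open 0.0802 gf 0.0 q [0.19 0.41 1.47 0.   1.26 0.09]
turn 0.02 shift [-16.66  -9.66   0.55] j6-> 0.09
turn -35.98 shift [16.66  9.66  0.58] j6-> -3.05
t 35.27 tcp [0.6057 0.2347 0.1668] yaw 5.7 tilt [ 0.001  0.    -1.   ] open 0.0802 gf 0.0 q [0.19 0.41 1.47 0.   1.26 0.09]
```

```bash
python3 -m jog '[[[0,0,0,1],[0,0,0,1],[0,0,0,1],[0,0,0,1],[0,0,0,1],[0,0,0,1],[0,0,0,1],[0,0,0,1],[0,0,0,1],[0,0,0,1]]]'; python3 -m jog '[[[0,0,0,1],[0,0,0,1],[0,0,0,1],[0,0,0,1],[0,0,0,1],[0,0,0,1],[0,0,0,1],[0,0,0,1],[-0.3,0.5,0,0],[-0.5,0.85,0,0]]]';python3 -m jog '[[[-0.56,0.95,0,0],[-0.56,0.95,0,0],[-0.56,0.95,0,0],[-0.56,0.95,0,0],[-0.56,0.95,0,0],[-0.56,0.95,0,0],[-0.56,0.95,0,0],[-0.56,0.95,0,0],[-0.56,0.95,0,0],[-0.56,0.95,0,0]]]'; python3 plan.py .366 -.291 .15 96
```

```text
time: 36.1
tcp_pos: [0.604, 0.2343, 0.1635]
tcp_rot: [-2.897, -1.213, 0.007]
wrist_force: [-0.3, -0.2, 0.4]
opening: 0.0803
gripper_force: 0.0
time: 36.93
tcp_pos: [0.5845, 0.193, 0.1637]
tcp_rot: [-3.137, -0.159, 0.005]
wrist_force: [-0.3, -1.0, 0.4]
opening: 0.08
gripper_force: 0.0
time: 37.77
tcp_pos: [0.4445, -0.1088, 0.1644]
tcp_rot: [-3.136, -0.156, 0.005]
wrist_force: [0.7, -0.4, -0.6]
opening: 0.0802
gripper_force: 0.0
turn -0.06 shift [-3.23  5.77  0.48] j6-> 0.97
turn 35.94 shift [ 3.24 -5.76  0.48] j6-> 4.11
t 37.77 tcp [ 0.4445 -0.1088  0.1644] yaw -84.3 tilt [-0.003  0.002 -1.   ] open 0.0802 gf 0.0 q [-0.5   0.    1.96 -0.    1.18  0.97]
```

```bash
python3 -m jog '[[[-0.56,0.95,0,0],[-0.56,0.95,0,0],[-0.56,0.95,0.1,0],[-0.56,0.95,0.1,0],[-0.5,0.9,0.1,0],[-0.3,0.6,0.1,0],[-0.1,0.3,0,0],[0,0,0,0],[0,0,0,0],[0,0,0,0]]]'; python3 - <<'E'
from fit import *
P=robot.camera_params('wrist'); im=robot.capture('wrist'); cv2.imwrite('pics/w6.png',im)
h=fit([(P,mask(im,'br'))],handle,(.366,-.291,np.pi+.106)); print(h)
p=h[0]; q=proj(P,[[p[0]+d*np.cos(p[2]),p[1]+d*np.sin(p[2]),z] for d,z in((-.06,.012),(0,.012),(.035,.012),(.05,.006),(.105,.006))]).round(0); print(q.tolist())
from plan import plan; plan(p[0],p[1],.004,90+np.degrees(p[2]))
for a in q: cv2.circle(im,tuple(a.astype(int).tolist()),2,(255,0,255),-1)
cv2.imwrite('pics/w6o.png',im)
E
```

```text
time: 38.6
tcp_pos: [0.3697, -0.2834, 0.1538]
tcp_rot: [-3.136, -0.157, 0.001]
wrist_force: [0.4, 0.3, 0.9]
opening: 0.0799
gripper_force: 0.0
(array([ 0.3648, -0.2905,  3.3173]), np.float64(0.145))
[[286.0, 141.0], [291.0, 206.0], [293.0, 241.0], [294.0, 252.0], [297.0, 300.0]]
turn -0.86 shift [-0.21  0.21  5.  ] j6-> 0.49
turn 35.14 shift [ 0.21 -0.2   5.  ] j6-> 3.63
t 38.65 tcp [ 0.3698 -0.2834  0.154 ] yaw -84.2 tilt [-0.     0.001 -1.   ] open 0.0798 gf 0.0 q [-0.91  0.03  1.95  0.    1.16  0.56]
```

View pics/w6o.png

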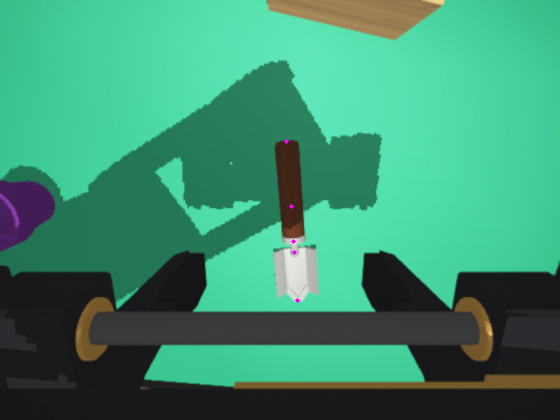

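The markers fit the trowel: handle end (286,141), grip point (291,206), tip (297,300), hollow side up. I'll descend and grip.

```bash
python3 -m jog '[[[0,0,0.4,-0.86],[-0.2,0.2,0.6,0],[0,0,0.9,0],[0,0,0.9,0],[0,0,0.9,0],[0,0,0.6,0],[0,0,0.35,0],[0,0,0.2,0],[0,0,0,0],[0,0,0,0]]]' 60; python3 plan.py .3648 -.2905 .004 100
```

```text
time: 39.48
tcp_pos: [0.3652, -0.2918, 0.0096]
tcp_rot: [3.129, 0.274, 0.001]
wrist_force: [-1.0, -0.3, 0.8]
opening: 0.0603
gripper_force: 0.0
turn 0.01 shift [-0.01 -0.05  0.19] j6-> 0.47
turn -35.99 shift [0.01 0.05 0.19] j6-> -2.67
t 39.48 tcp [ 0.3652 -0.2918  0.0096] yaw -80.0 tilt [ 0.001 -0.001 -1.   ] open 0.0603 gf 0.0 q [-0.93  0.3   2.01  0.    0.83  0.47]
```

```bash
python3 -m jog '[[[0,-0.04,0.1,0],[0,0,0.08,0],[0,0,0,0],[0,0,0,0],[0,0,0,0]]]'; python3 -m jog '[[[0,0,0,0],[0,0,0,0],[0,0,0,0],[0,0,0,0],[0,0,0,0],[0,0,0,0],[0,0,0,0]]]' 8 20; python3 -m jog '[[[0,0,-0.3,0],[0,0,-0.6,0],[0,0,-0.8,0],[0,0,-0.8,0],[0,0,-0.8,0],[0,0,-0.8,0],[0,0,-0.6,0],[0,0,0,0],[0,0,0,0]]]'; python3 plan.py .6745 .005 .15 5.6
```

```text
time: 39.9
tcp_pos: [0.3645, -0.2908, 0.0038]
tcp_rot: [3.129, 0.273, 0.0]
wrist_force: [0.3, -0.2, -0.3]
opening: 0.0602
gripper_force: 0.0
time: 40.48
tcp_pos: [0.3644, -0.2905, 0.0035]
tcp_rot: [-3.13, -0.273, 0.0]
wrist_force: [-0.9, 0.1, -0.2]
opening: 0.0213
gripper_force: 20.0
time: 41.23
tcp_pos: [0.3648, -0.291, 0.1454]
tcp_rot: [3.127, 0.273, 0.002]
wrist_force: [-0.7, 0.6, -1.4]
opening: 0.0215
gripper_force: 20.0
turn -17.12 shift [ 8.81 11.24 -0.12] j6-> -1.03
turn 18.88 shift [ -8.81 -11.24  -0.19] j6-> 2.12
t 41.23 tcp [ 0.3648 -0.291   0.1454] yaw -80.0 tilt [ 0.002 -0.002 -1.   ] open 0.0215 gf 20.0 q [-0.93  0.05  1.96  0.    1.13  0.47]
```

```bash
python3 plan.py .672 .027 .15 5.6|head -1; python3 -m jog '[[[0,0,0,-1],[0,0,0,-1],[0,0,0,-1],[0,0,0,-1],[0,0,0,-1],[0,0,0,-1],[0,0,0,-1],[0,0,0,-1],[0,0,0,-1],[0,0,0,-1]]]'; python3 -m jog '[[[0,0,0,-1],[0,0,0,-1],[0,0,0,-1],[0,0,0,-1],[0,0,0,-1],[0,0,0,-1],[0,0,0,-1],[0,0,0,-0.12],[0,0,0,0]]]'; python3 plan.py .672 .027 .15 5.6
```

```text
turn -17.12 shift [ 9.55 11.23 -0.12] j6-> -1.03
time: 42.07
tcp_pos: [0.3635, -0.2894, 0.1424]
tcp_rot: [-2.714, -1.574, 0.001]
wrist_force: [-0.1, -0.9, -1.2]
opening: 0.0211
gripper_force: 20.0
time: 42.82
tcp_pos: [0.3637, -0.2897, 0.143]
tcp_rot: [-2.111, -2.323, -0.001]
wrist_force: [0.3, 0.4, -0.5]
opening: 0.0213
gripper_force: 20.0
turn -0.02 shift [ 9.5  11.26 -0.23] j6-> -1.03
turn 35.98 shift [ -9.5  -11.26  -0.24] j6-> 2.12
t 42.82 tcp [ 0.3637 -0.2897  0.143 ] yaw 5.5 tilt [-0.002  0.002 -1.   ] open 0.0213 gf 20.0 q [-0.93  0.05  1.96 -0.    1.13 -1.02]
```

```bash
python3 -m jog '[[[0.4,0.46,0,0],[0.7,0.83,0,0],[0.8,0.95,0,0],[0.8,0.95,0,0],[0.8,0.95,0,0],[0.8,0.95,0,0],[0.8,0.95,0,0],[0.8,0.95,0,0],[0.8,0.95,0,0],[0.8,0.95,0,0]]]'; python3 -m jog '[[[0.8,0.95,0,0],[0.6,0.7,0,0],[0.4,0.6,0,0],[0.2,0.12,0,0],[0,0,0,0],[0,0,0,0],[0,0,0,0]]]'; python3 plan.py .672 .027 .009 5.6; python3 - <<'E'
from fit import *
P=robot.camera_params('wrist'); im=robot.capture('wrist'); cv2.imwrite('pics/w7.png',im)
E
```

```text
time: 43.65
tcp_pos: [0.6085, -0.0388, 0.1434]
tcp_rot: [-2.113, -2.323, 0.001]
wrist_force: [0.3, -1.0, -1.1]
opening: 0.0214
gripper_force: 20.0
time: 44.23
tcp_pos: [0.6717, 0.025, 0.1439]
tcp_rot: [-2.112, -2.325, 0.002]
wrist_force: [-0.0, -0.2, -0.7]
opening: 0.0212
gripper_force: 20.0
turn -0.02 shift [0.07 0.02 4.5 ] j6-> -0.24
turn 35.98 shift [-0.07 -0.01  4.5 ] j6-> 2.91
t 44.23 tcp [0.6717 0.025  0.1439] yaw 5.5 tilt [-0.002 -0.    -1.   ] open 0.0212 gf 20.0 q [-0.14  0.48  1.42 -0.    1.24 -0.23]
```

View pics/w7.png

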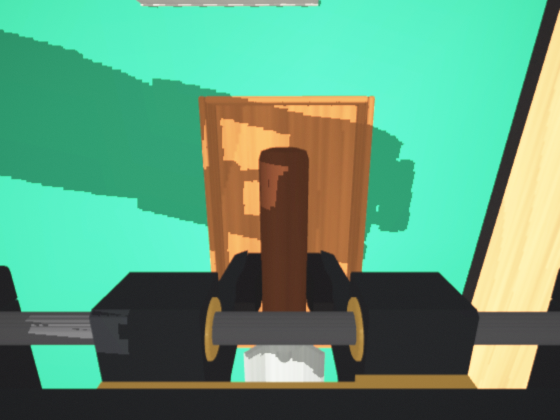

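The trowel is lined up along the box, with the handle end at (285,150) well inside the walls. I'll lower it gently.

```bash
python3 -m jog '[[[0.07,0,0.5,0],[0,0,0.7,0],[0,0,0.8,0],[0,0,0.8,0],[0,0,0.6,0],[0,0,0.4,0],[0,0,0.3,0],[0,0,0.1,0],[0,0,0,0],[0,0,0,0]]]'; python3 -m jog '[[[0,0,0.06,0],[0,0,0.05,0],[0,0,0.04,0],[0,0,0.03,0],[0,0,0,0],[0,0,0,0]]]';  python3 -m jog '[[[0,0,0.02,0],[0,0,0.02,0],[0,0,0,0],[0,0,0,0]]]'
```

```text
time: 45.12
tcp_pos: [0.6735, 0.0278, 0.0196]
tcp_rot: [2.11, 2.326, 0.001]
wrist_force: [0.6, 0.6, -0.7]
opening: 0.0213
gripper_force: 20.0
time: 45.62
tcp_pos: [0.6726, 0.0281, 0.0131]
tcp_rot: [-2.111, -2.327, 0.0]
wrist_force: [-0.4, -0.2, -1.3]
opening: 0.0214
gripper_force: 20.0
time: 45.95
tcp_pos: [0.6726, 0.0281, 0.0118]
tcp_rot: [-2.111, -2.327, 0.0]
wrist_force: [0.6, 0.1, -1.7]
opening: 0.0215
gripper_force: 20.0
```

```bash
python3 -m jog '[[[0,0,0.03,0],[0,0,0.02,0],[0,0,0.02,0],[0,0,0,0],[0,0,0,0]]]';  python3 -m jog '[[[0,0,0.02,0],[0,0,0.02,0],[0,0,0,0],[0,0,0,0]]]'
```

```text
time: 46.37
tcp_pos: [0.6726, 0.0281, 0.0097]
tcp_rot: [-2.111, -2.327, 0.0]
wrist_force: [-0.3, 0.0, -0.9]
opening: 0.0218
gripper_force: 20.0
time: 46.7
tcp_pos: [0.6727, 0.028, 0.0086]
tcp_rot: [2.111, 2.327, 0.0]
wrist_force: [0.2, -0.2, -1.5]
opening: 0.0215
gripper_force: 20.0
```

```bash
python3 -m jog '[[[0,0,0.02,0],[0,0,0,0],[0,0,0,0]]]';  python3 -m jog '[[[0,0,0,0],[0,0,0,0],[0,0,0,0],[0,0,0,0],[0,0,0,0],[0,0,0,0]]]' 40; python3 -m jog '[[[0,0,-0.3,0],[0,0,-0.6,0],[0,0,-0.8,0],[0,0,-0.8,0],[0,0,-0.8,0],[0,0,-0.8,0],[0,0,-0.8,0],[0,0,-0.8,0],[0,0,0,0]]]'; python3 -m jog '[[[-0.9,-0.9,0,0],[-0.9,-0.9,0,0],[-0.9,-0.9,0,0],[-0.9,-0.9,0,0],[-0.9,-0.9,0,0],[-0.9,-0.9,0,0],[-0.9,-0.9,0,0],[-0.5,-0.5,0,0],[0,0,0,0],[0,0,0,0]]]'; python3 - <<'E'
from fit import *
T=robot.capture('top'); S=robot.capture('side')
A=cv2.resize(T[80:300,80:500],None,fx=1.4,fy=1.4); B=cv2.resize(S[90:300,200:480],None,fx=1.4,fy=1.4)
o=np.zeros((A.shape[0]+B.shape[0],588,3),np.uint8); o[:A.shape[0]]=A[:,:588]; o[A.shape[0]:,:B.shape[1]]=B; cv2.imwrite('pics/fin.png',o[:600]); print(o.shape)
E
```

```text
time: 46.95
tcp_pos: [0.6728, 0.028, 0.0084]
tcp_rot: [2.11, 2.327, 0.0]
wrist_force: [-1.7, 0.1, 3.4]
opening: 0.0214
gripper_force: 20.0
time: 47.45
tcp_pos: [0.6726, 0.028, 0.0079]
tcp_rot: [-2.111, -2.327, 0.0]
wrist_force: [0.4, -0.5, -0.1]
opening: 0.0399
gripper_force: 0.0
time: 48.2
tcp_pos: [0.6759, 0.0277, 0.1863]
tcp_rot: [2.105, 2.321, 0.009]
wrist_force: [0.6, 0.1, 0.4]
opening: 0.0396
gripper_force: 0.0
time: 49.03
tcp_pos: [0.489, -0.1955, 0.1791]
tcp_rot: [2.114, 2.324, 0.001]
wrist_force: [-0.1, 0.8, 0.1]
opening: 0.0401
gripper_force: 0.0
(602, 588, 3)
```

View pics/fin.png

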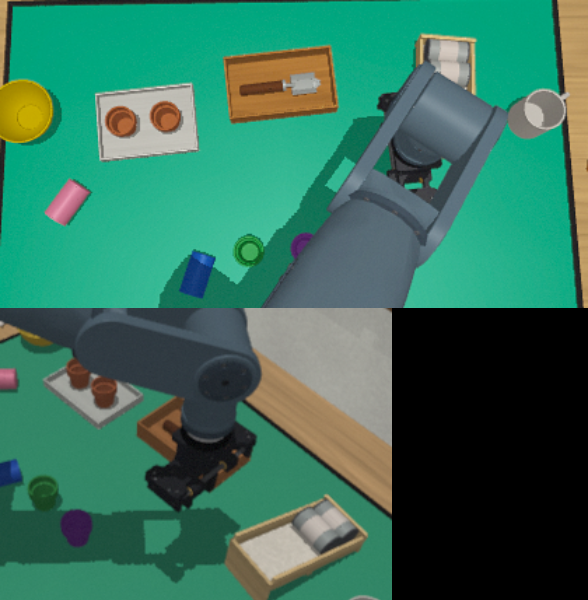

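The final views show both tins in a row at the rack's low end (448,60), both pots upright in the tray (122,122) and (165,117), and the trowel flat in the box (280,86), hollow side up. The bowl, mug and look-alikes are where they were, and the gripper is clear of everything.

```bash
python3 -c "
from rig import robot
print(robot.sign_off())"
```

```text
the job is handed in; nothing more can be done
None
```

I handed the job in at about 49 s of the 144 s allowed: both tins rest in a row at the rack's low end, both pots stand upright in the tray, and the trowel lies flat in the box, hollow side up, with the bowl and mug untouched; the sign-off gave no verdict.

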